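# Refit the bakery water-filter tube

## Robot

A 6-joint arm with a two-finger parallel gripper is mounted at the origin on the work surface. World frame = base frame: x ahead of the robot, y to its left, z up, the work surface at z = 0. Lengths are in mm, angles in degrees, forces in N, time in s.
With the tool pointing down it reaches from about 350 to 850 mm from the base axis. Payload 8.1 kg.
Tool frame: the origin (TCP) lies midway between the tips of the shut fingers; the grasp point (between the pads) lies 19 mm behind it; z points along the fingers, y is the line along which they close (so a half turn about z gives the same grasp; the last joint's range is limited). The gripper opens to 85 mm and grips with 20 to 120 N. Pads are 22 mm wide; open, the fingers measure 114 mm over their backs; the gripper's body (76 mm by 85 mm) begins 54 mm behind the grasp point. The pads swing forward as they close: fully open they stand 13 mm farther back than shut.
Start: joints at [70.164, 7.471, 85.268, -0, 87.261, -4.893], TCP at [154.69, 579.721, 231.292] pointing down, gripper open.
Joint ranges: [-169.43, 169.43], [-51.17, 129.36], [1.28, 143.12], [-76.62, 256.62], [0, 156.53], [-152.29, 152.29]. Speed limits (degrees/s): [136.94, 136.94, 159.86, 180, 180, 180].

## Interface

Orientations are given as [roll, pitch, yaw] about the fixed x, y, z axes, in that order (R = Rz(yaw) Ry(pitch) Rx(roll)).
In Python, from bench import r gives the robot as it stands. The module is installed in compiled form; this text tells all that it offers.
- The arm moves only by the tool jog_arm, never from a script. Its argument "rows" is a list of rows, each a list of 2 entries, a list of its own where there are three numbers: the shift along the tool's x, y, z in mm, then the turn, a rotation vector about the tool's x, y, z in rad. A call has 1 to 10 rows; each row is the pose to reach, as a shift and turn from the pose commanded when the call began, along the tool's axes at that moment; what a row does not reach only later rows make up. A row lasts 1/10 s, in which the tool goes at most 50 mm and 8.59 degrees, less where a joint would pass 70% of its speed; a pose out of reach is approached as far as the arm can. A call with a gripper value outside its range is refused whole. "grip" is the finger opening in mm, from 0 to 85.4, set as the call begins (left out, the last holds). The fingers move at their own pace and stop on an object; "force" is the grip in N (left out, the last holds). Time passes only in rows, so rows that repeat a pose let the fingers close. It gives the time, the measured TCP pose, the force, the opening and the grip force at its end, in the units of the state.
- r.sense(): the state, without advancing time (a new reading comes with each control period).
- r.snapshot(name): name is "side" or "top" or "wrist"; returns (picture, depth): 400x640x3 uint8, blue, green, red; 400x640 float32, mm along the optical axis (not along the pixel's ray), 0 where there is no reading.
- r.camera_params(name): a dict with "fx", "fy", "cx", "cy" (pixels), "dist_coeffs" ([k1, k2, p1, p2, k3] as OpenCV has them; the pictures are not rectified), "pose" (4x4, takes a point from camera to world coordinates); the wrist camera has in their place "tool_from_camera" (4x4, takes a point from camera to tool coordinates, whose origin is the TCP and whose axes are the flange's). Camera axes: x right, y down, z forward; pixel columns grow to the right and rows downward; lengths in mm; the calibration is good to about 2 mm. A picture is of the moment at which its call begins: read the wrist's pose just before it. camera_params takes no time and is no camera call.
- r.hand_in(): hands the job in; it is judged then, once.
The state is a dict: "time": time; "joint_pos": joint angles; "qd": joint speeds; "joint_efforts": joint torques, N m; "tool_pos": TCP position; "tcp_rot": TCP orientation; "ft_force": force on the tool from outside, world axes, zero at the start; "wrist_torque": the same for the moment, N m; "finger_gap": finger opening in mm; "grip_force": force on a finger pad.
Only numpy, scipy, OpenCV 4.12 (cv2) and the standard library are available. Lean on these libraries where they do the work, as an engineer would, in place of code of your own. Each camera call takes 0.05 s, during which the arm holds its last target. There are 200 camera calls.

## Task

The bakery's bench water filter has been cleaned. Take the long straight steel tube out of the white draining block and push it, upright, down into the open collet of the grey filter head, past the stiff seal until it bottoms fully home, then let go. Leave the short tube and the bent tube standing in the block.

Things in the scene. Friction and masses are not known exactly. Their poses are not given: they have to be found in the camera images.
- tube_mid (a point): Long straight steel tube: 22 mm across, 150 mm long, 80 g, ends alike, standing loosely 50 mm deep in a hole of the white draining block. Point: its centre, 75 mm from each end, 85 mm above the bench at the start; z up along it; y along the block's row of holes, so fingers closing along x clear the neighbours. Grip it 40 mm above the centre, to stay clear of block and collet.
- port_mouth (a point): Centre of the open collet's top rim on the grey filter head (fixed), 105 mm above the bench, z up; all else on the head is lower. A 46 mm wide funnel narrows over 18 mm to a 25 mm bore. 30 mm down the tube meets a black seal: about 10 N (pushed slowly; stiffer if fast), it slides 20 mm and stays put. Hard stop: tube end 50 mm below the rim, tube centre 25 mm above it.
- short_mid (a point): Bystander: short straight steel tube, 22 mm across, 100 mm long, in the same block. Point: its centre. Lift the long tube well clear of the other two. The block is fixed, 70 x 250 mm, 60 mm high, with three holes in a row 90 mm apart, floors 10 mm above the bench; the three tubes stand in them in any order.
- bent_mid (a point): Bystander: bent steel tube, 22 mm across, 120 mm tall (top 130 mm above the bench), in the same block; its top turns at a right angle and reaches 38 mm out along its x axis. Point: on the axis of the upright part, 60 mm above its foot.

How it is judged:
By the outcome, as a careful person would: the job done as asked, in the order asked, and still so for the second after the job is handed in, with the robot touching nothing.
It also fails if it takes over 48 s, if anything falls off the work surface, if the arm or the gripper's body presses on something with over 40 N, if the wrist force passes 120 N, or if a joint passes its speed limit or range.

## Working session

There is one attempt and no reset: what is moved stays moved. The work goes in short steps, Python scripts to look and compute and a tool call to move; the robot and the scene stay as the last step left them, time stands still between calls to the robot, and variables do not carry over. Pictures are saved under pics/ and viewed, at most 10 in all, crops included, and the job is handed in when it is done.

Besides the shell and the picture viewer there is one more tool, called after "Call:" by a JSON object that holds its "name" and its "arguments", one argument or row to a line. jog_arm: Moves the arm, as the interface text tells. Its arguments: {"type":"object","properties":{"rows":{"type":"array"},"grip":{"type":"number"},"force":{"type":"number"}},"required":["rows"]}

```bash
mkdir -p pics; cat > h.py <<'E'
from bench import r
import numpy as np, cv2
def snap(n,f):
    s=r.sense(); im,d=r.snapshot(n); cv2.imwrite(f'pics/{f}.png',im); np.savez(f'pics/{f}.npz',im=im,d=d,pos=s['tool_pos'],rot=s['tcp_rot']); return s,im,d
E
python3 - <<'E'
from h import *
for n in('top','side'):
    snap(n,n+'0'); print(r.camera_params(n))
print(r.sense(), r.camera_params('wrist'))
a=cv2.imread('pics/top0.png');b=cv2.imread('pics/side0.png')
E
```

```text
{'fx': 431.5949398447496, 'fy': 431.5949398447496, 'cx': 312.4093702657631, 'cy': 195.48039653099727, 'dist_coeffs': array([-0.1154553,  0.       ,  0.       ,  0.       ,  0.       ]), 'pose': array([[ 9.55923211e-03, -9.95374963e-01,  9.55892425e-02,
         4.39902611e+02],
       [-9.99614469e-01, -1.20042564e-02, -2.50361806e-02,
        -7.98121465e+00],
       [ 2.60678651e-02, -9.53130633e-02, -9.95105967e-01,
         1.07923755e+03],
       [ 0.00000000e+00,  0.00000000e+00,  0.00000000e+00,
         1.00000000e+00]])}
{'fx': 455.5248783002054, 'fy': 455.5248783002054, 'cx': 315.30832141399526, 'cy': 203.4269134892007, 'dist_coeffs': array([0.0016168, 0.       , 0.       , 0.       , 0.       ]), 'pose': array([[ 6.95228523e-01, -4.90639910e-01,  5.25290186e-01,
         4.59437103e+01],
       [-7.18543684e-01, -4.55313414e-01,  5.25722997e-01,
        -5.05652582e+02],
       [-1.87690161e-02, -7.42941568e-01, -6.69093081e-01,
         7.59201216e+02],
       [ 0.00000000e+00,  0.00000000e+00,  0.00000000e+00,
         1.00000000e+00]])}
{'time': 0.1, 'joint_pos': array(
[... 512 characters left out ...]
 -0.31412136, -0.16948974]), 'wrist_torque': array([-0.01294676,  0.07765136, -0.01364992]), 'grip_force': 0.0, 'finger_gap': 85.24528943327097} {'fx': 309.79599651926986, 'fy': 309.79599651926986, 'cx': 321.47998343585635, 'cy': 200.33197176985038, 'dist_coeffs': array([-0.00401731,  0.        ,  0.        ,  0.        ,  0.        ]), 'tool_from_camera': array([[ 9.82312609e-05, -9.65788742e-01, -2.59330092e-01,
         6.66171187e+01],
       [ 9.99999607e-01, -1.33673869e-04,  8.76612267e-04,
        -2.09694808e-02],
       [-8.81287915e-04, -2.59330076e-01,  9.65788349e-01,
        -1.43582272e+02],
       [ 0.00000000e+00,  0.00000000e+00,  0.00000000e+00,
         1.00000000e+00]])}
```

View pics/top0.png

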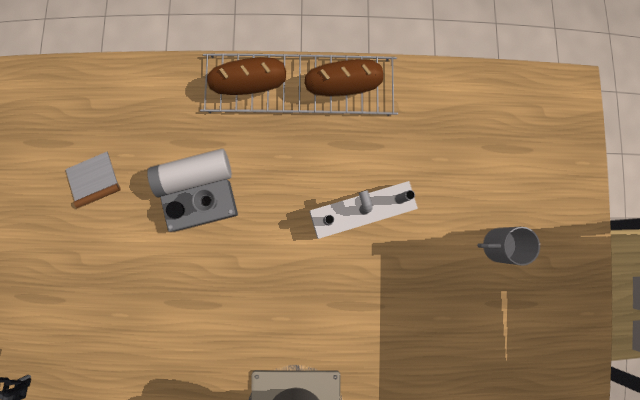

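View pics/side0.png

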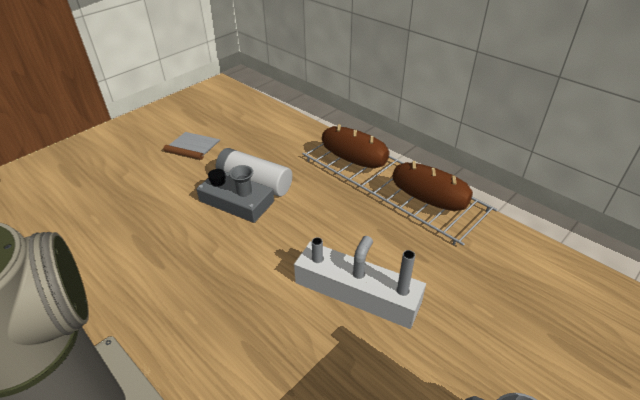

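The top view shows the short tube at (329,219), the bent one in the middle at (365,203), the long tube's top at (410,195) and the collet at (205,200). In the side view the long tube's top is at (408,255) and the collet at (241,174).

```bash
cat >> h.py <<'E'
from scipy.spatial.transform import Rotation as Ro
def T(cam,s=None):
    p=r.camera_params(cam)
    if cam!='wrist': return p,p['pose']
    M=np.eye(4);M[:3,:3]=Ro.from_euler('xyz',s['tcp_rot'],degrees=True).as_matrix();M[:3,3]=s['tool_pos']
    return p,M@p['tool_from_camera']
def ray(cam,uv,z,s=None):
    p,M=T(cam,s)
    K=np.array([[p['fx'],0,p['cx']],[0,p['fy'],p['cy']],[0,0,1]])
    x=cv2.undistortPoints(np.array([[uv]],float),K,p['dist_coeffs'])[0,0]
    d=M[:3,:3]@[x[0],x[1],1]; o=M[:3,3]
    return o+d*(z-o[2])/d[2]
E
python3 - <<'E'
from h import *
print('long',ray('top',(410,195),160),ray('side',(408,255),160))
print('port',ray('top',(205,200),105),ray('side',(241,174),105))
print('short',ray('top',(329,219),110),ray('side',(317.5,241),110))
a=cv2.imread('pics/top0.png')[150:250,140:430]
b=cv2.imread('pics/side0.png')[150:330,190:440]
a=cv2.resize(a,(754,260),interpolation=cv2.INTER_CUBIC)
cv2.imwrite('pics/c.png',np.vstack([a,cv2.resize(b[:110],(754,332),interpolation=cv2.INTER_CUBIC)]))
E
```

```text
long [ 531.79975717 -242.5704431   160.        ] [ 529.72684846 -246.04745486  160.        ]
port [520.25270903 211.06038066 105.        ] [515.4766039  206.02871679 105.        ]
short [480.33494529 -70.18767784 110.        ] [479.80292238 -74.8643928  110.        ]
```

View pics/c.png

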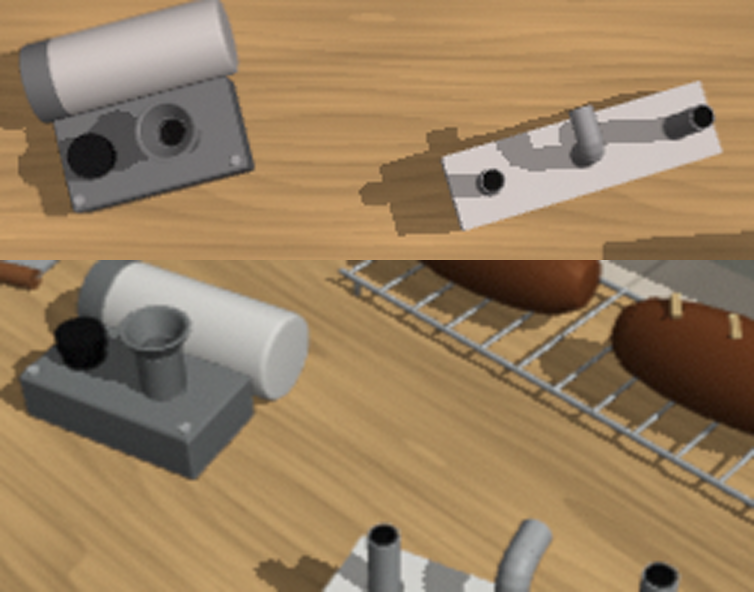

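The close-up puts the collet rim centre at top (204.2,200.8) and side (241.4,172.6). The long-to-short distance of 180 mm matches the hole pitch, and the row's normal is at about yaw 16.5°. I'll pass over the collet first for a wrist view, turning the tool as I go.

Call:
{"name": "jog_arm", "arguments": {
  "rows": [
    [[-30, -18, 0], [0, 0, 0.08]],
    [[-75, -45, 0], [0, 0, 0.18]],
    [[-120, -72, 0], [0, 0, 0.29]],
    [[-165, -98, 0], [0, 0, 0.4]],
    [[-210, -125, 0], [0, 0, 0.51]],
    [[-255, -152, 0], [0, 0, 0.62]],
    [[-300, -179, 0], [0, 0, 0.73]],
    [[-345, -206, 0], [0, 0, 0.84]],
    [[-390, -233, 0], [0, 0, 0.94]],
    [[-415, -248, 0], [0, 0, 1.02]]
  ],
  "grip": 85
}}

```text
time: 1.1
tool_pos: [492.7, 231.2, 231.0]
tcp_rot: [-180.0, 0.0, 106.4]
ft_force: [1.0, 1.0, -0.4]
finger_gap: 84.9
grip_force: 0.0
```

Call:
{"name": "jog_arm", "arguments": {
  "rows": [
    [[-10, 35, 0], [0, 0, 0]],
    [[-10, 35, 0], [0, 0, 0]],
    [[-10, 35, 0], [0, 0, 0]]
  ]
}}

```text
time: 1.4
tool_pos: [528.0, 233.0, 230.1]
tcp_rot: [-179.9, -0.0, 106.6]
ft_force: [0.0, -0.4, -0.2]
finger_gap: 85.0
grip_force: 0.0
```

```bash
python3 - <<'E'
from h import *
s,im,d=snap('wrist','w1'); print(s['tool_pos'],s['tcp_rot'],s['ft_force'],s['time'])
E
```

```text
[528.0084785  233.00491682 230.0789136 ] [-1.79859779e+02 -7.53578246e-03  1.06550509e+02] [ 0.01617118 -0.42563472 -0.17905979] 1.4
```

View pics/w1.png

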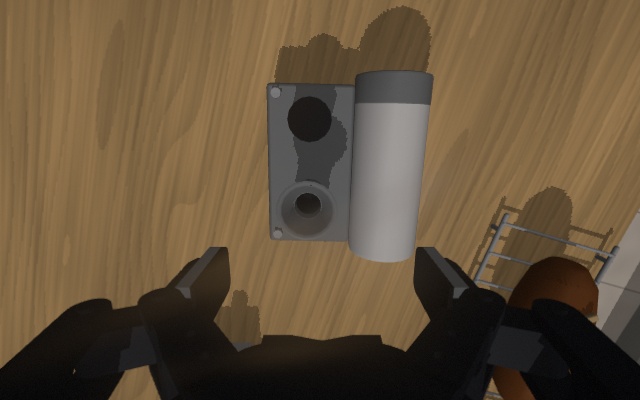

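The collet rim is centred at about (307,207) in the wrist view. I'll refine it by masking on depth and height, then fitting a circle.

```bash
cat >> h.py <<'E'
def rim(f,box,z,tol=4):
    q=np.load(f'pics/{f}.npz'); s=dict(tool_pos=q['pos'],tcp_rot=q['rot']); d=q['d']; p,M=T('wrist',s)
    K=np.array([[p['fx'],0,p['cx']],[0,p['fy'],p['cy']],[0,0,1]])
    v,u=np.mgrid[box[1]:box[3],box[0]:box[2]]; dd=d[v,u].ravel()
    x=cv2.undistortPoints(np.stack([u.ravel(),v.ravel()],1).astype(float)[:,None],K,p['dist_coeffs'])[:,0]
    P=(np.c_[x,np.ones(len(x))]*dd[:,None])@M[:3,:3].T+M[:3,3]
    m=(abs(P[:,2]-z)<tol)&(dd>0); Q=P[m][:,:2].astype(np.float32)
    c,R=cv2.minEnclosingCircle(Q); return len(Q),c,R,np.median(P[m][:,2]),P[:,2].max(),Q.min(0),Q.max(0)
E
python3 - <<'E'
from h import *
print(ray('top',(204.2,200.8),105),ray('side',(241.4,172.6),105))
s,_,_=0,0,0
q=np.load('pics/w1.npz');s=dict(tool_pos=q['pos'],tcp_rot=q['rot'])
print(ray('wrist',(306.5,207),105,s)); print(rim('w1',(265,160,350,250),105))
im=q['im'][150:260,240:370]; cv2.imwrite('pics/c2.png',cv2.resize(im,None,fx=5,fy=5,interpolation=cv2.INTER_CUBIC))
E
```

```text
[518.41001787 212.83048959 105.        ] [519.45552529 209.46477446 105.        ]
[517.38263363 217.22214139 105.        ]
(1332, (518.50732421875, 213.72100830078125), 28.230937957763672, np.float64(105.29535048172173), np.float64(373.67012949473065), array([490.3325 , 185.83595], dtype=float32), array([546.26666, 241.45024], dtype=float32))
```

View pics/c2.png

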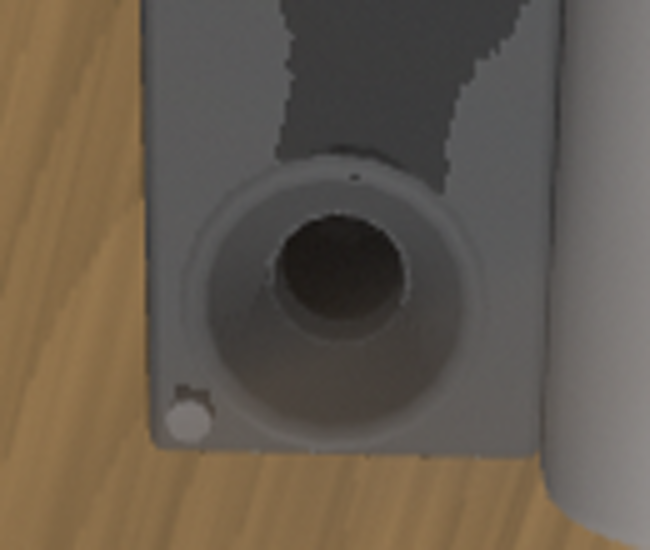

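The rim circle centre is at about (306.8,210.4), and the depth fit gives (518.5, 213.7) at z=105.3, R=28, which agrees. Next, over to the long tube.

Call:
{"name": "jog_arm", "arguments": {
  "rows": [
    [[-30, -9, 0], [0, 0, 0]],
    [[-78, -23, 0], [0, 0, 0]],
    [[-125, -36, 0], [0, 0, 0]],
    [[-172, -50, 0], [0, 0, 0]],
    [[-219, -63, 0], [0, 0, 0]],
    [[-266, -77, 0], [0, 0, 0]],
    [[-313, -91, 0], [0, 0, 0]],
    [[-360, -104, 0], [0, 0, 0]],
    [[-407, -118, 0], [0, 0, 0]],
    [[-440, -128, 0], [0, 0, 0]]
  ]
}}

```text
time: 2.45
tool_pos: [530.6, -226.3, 232.0]
tcp_rot: [180.0, 0.1, 106.6]
ft_force: [0.3, 0.2, -0.2]
finger_gap: 84.9
grip_force: 0.0
```

Call:
{"name": "jog_arm", "arguments": {
  "rows": [
    [[-10, -5, 0], [0, 0, 0]],
    [[-10, -5, 0], [0, 0, 0]],
    [[-10, -5, 0], [0, 0, 0]]
  ]
}}

```text
time: 2.75
tool_pos: [529.4, -234.0, 231.5]
tcp_rot: [180.0, -0.0, 106.7]
ft_force: [0.6, 0.2, 0.4]
finger_gap: 84.7
grip_force: 0.0
```

```bash
python3 - <<'E'
from h import *
s,im,d=snap('wrist','w2'); print(s['tool_pos'],s['tcp_rot'],s['ft_force'],s['time'])
E
```

```text
[ 529.38397286 -233.9972714   231.502311  ] [ 1.79978867e+02 -3.09227906e-02  1.06680783e+02] [0.57386634 0.16527692 0.38755792] 2.75
```

View pics/w2.png

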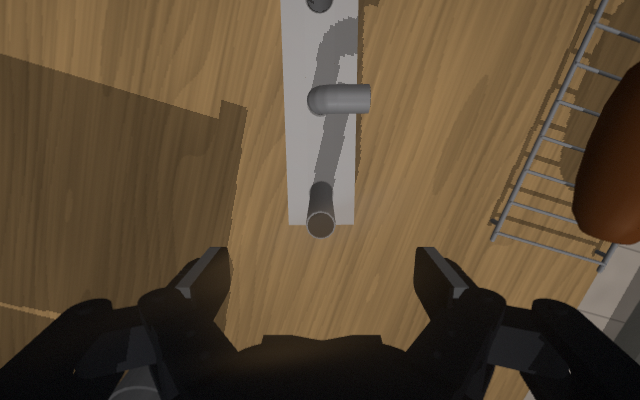

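The long tube's top is at about (320,224) in the wrist view, aligned between the fingers. The block edges run symmetric, so the yaw is good.

```bash
python3 - <<'E'
from h import *
q=np.load('pics/w2.npz');s=dict(tool_pos=q['pos'],tcp_rot=q['rot'])
print(ray('wrist',(320,224.5),160,s)); print(rim('w2',(295,200,345,245),160))
c=np.r_[np.array(rim('w2',(295,200,345,245),160)[1]),160]
print(Ro.from_euler('xyz',s['tcp_rot'],degrees=True).as_matrix().T@(c-s['tool_pos']))
E
```

```text
[ 530.40132645 -243.95574463  160.        ]
(690, (530.68408203125, -243.6416015625), 10.940081596374512, np.float64(161.17657659097324), np.float64(375.1202874204985), array([ 520.0849 , -254.50867], dtype=float32), array([ 541.2659 , -232.82976], dtype=float32))
[-9.65025647 -1.54927323 71.49654656]
```

Call:
{"name": "jog_arm", "arguments": {
  "rows": [
    [[-9.7, -1.5, 15], [0, 0, 0]],
    [[-9.7, -1.5, 40], [0, 0, 0]],
    [[-9.7, -1.5, 65], [0, 0, 0]],
    [[-9.7, -1.5, 90], [0, 0, 0]],
    [[-9.7, -1.5, 110], [0, 0, 0]],
    [[-9.7, -1.5, 122], [0, 0, 0]],
    [[-9.7, -1.5, 125], [0, 0, 0]],
    [[-9.7, -1.5, 125], [0, 0, 0]],
    [[-9.7, -1.5, 125], [0, 0, 0]]
  ]
}}

```text
time: 3.7
tool_pos: [531.5, -245.8, 107.5]
tcp_rot: [179.9, 0.1, 106.6]
ft_force: [-0.4, 0.3, 0.1]
finger_gap: 85.4
grip_force: 0.0
```

Call:
{"name": "jog_arm", "arguments": {
  "rows": [
    [[0, 0, 0], [0, 0, 0]],
    [[0, 0, 0], [0, 0, 0]],
    [[0, 0, 0], [0, 0, 0]],
    [[0, 0, 0], [0, 0, 0]],
    [[0, 0, 0], [0, 0, 0]],
    [[0, 0, 0], [0, 0, 0]],
    [[0, 0, 0], [0, 0, 0]],
    [[0, 0, 0], [0, 0, 0]],
    [[0, 0, 0], [0, 0, 0]],
    [[0, 0, 0], [0, 0, 0]]
  ],
  "grip": 10,
  "force": 80
}}

```text
time: 4.7
tool_pos: [531.0, -245.6, 106.7]
tcp_rot: [180.0, 0.0, 106.6]
ft_force: [0.8, 0.4, 4.7]
finger_gap: 20.2
grip_force: 78.3
```

Gripped. Now a straight lift, slow at first.

Call:
{"name": "jog_arm", "arguments": {
  "rows": [
    [[0, 0, -5], [0, 0, 0]],
    [[0, 0, -15], [0, 0, 0]],
    [[0, 0, -30], [0, 0, 0]],
    [[0, 0, -50], [0, 0, 0]],
    [[0, 0, -70], [0, 0, 0]],
    [[0, 0, -95], [0, 0, 0]],
    [[0, 0, -120], [0, 0, 0]],
    [[0, 0, -145], [0, 0, 0]],
    [[0, 0, -160], [0, 0, 0]],
    [[0, 0, -165], [0, 0, 0]]
  ]
}}

```text
time: 5.7
tool_pos: [531.2, -245.9, 274.2]
tcp_rot: [179.9, 0.1, 106.6]
ft_force: [-0.1, 0.6, -1.5]
finger_gap: 20.1
grip_force: 78.4
```

Call:
{"name": "jog_arm", "arguments": {
  "rows": [
    [[0, 0, 0], [0, 0, 0]],
    [[0, 0, 0], [0, 0, 0]]
  ]
}}

```text
time: 5.9
tool_pos: [530.1, -245.2, 269.9]
tcp_rot: [-179.9, -0.1, 106.6]
ft_force: [0.5, 0.4, -1.1]
finger_gap: 20.2
grip_force: 78.4
```

```bash
python3 - <<'E'
from h import *
s,im,d=snap('wrist','w3'); print(s['tool_pos'],s['tcp_rot'],s['ft_force'],s['time'],s['finger_gap'])
s2,im2,d2=snap('side','s3')
cv2.imwrite('pics/c3.png',np.hstack([im[150:400,180:460],im2[120:370,260:560]]))
E
```

```text
[ 530.10114505 -245.1544495   269.88695162] [-1.79909649e+02 -8.90996625e-02  1.06614593e+02] [ 0.52377438  0.44632675 -1.07951628] 5.9 20.185961365034455
```

View pics/c3.png

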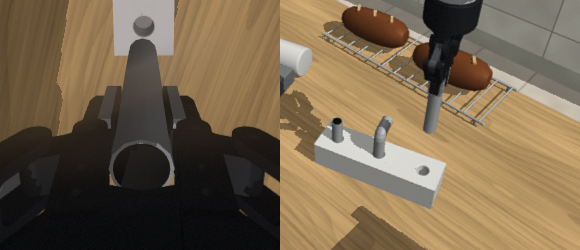

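The tube is held clear, and the short and bent tubes are still standing. I'll check tilt and centre from the wrist depth, in tool coordinates.

```bash
python3 - <<'E'
from h import *
q=np.load('pics/w3.npz'); p=r.camera_params('wrist'); M=p['tool_from_camera']
K=np.array([[p['fx'],0,p['cx']],[0,p['fy'],p['cy']],[0,0,1]])
v,u=np.mgrid[180:350,270:375]; dd=q['d'][v,u].ravel()
x=cv2.undistortPoints(np.stack([u.ravel(),v.ravel()],1).astype(float)[:,None],K,p['dist_coeffs'])[:,0]
P=(np.c_[x,np.ones(len(x))]*dd[:,None])@M[:3,:3].T+M[:3,3]
P=P[(dd>0)&(abs(P[:,0])<25)&(abs(P[:,1])<14)]
for z in range(-75,115,10):
    S=P[abs(P[:,2]-z)<5]
    if len(S)>8: print(z,len(S),'y',S[:,1].min().round(1),S[:,1].max().round(1),'xmax',np.percentile(S[:,0],[50,90,98]).round(1))
print(P[:,2].min(),P[:,2].max())
E
```

```text
-75 1663 y -13.9 13.4 xmax [11.8 17.7 18.1]
-65 317 y -14.0 13.9 xmax [17.1 17.8 18. ]
-55 3283 y -14.0 14.0 xmax [ 4.5 11.9 12.7]
-45 1199 y -14.0 14.0 xmax [10.3 12.4 12.8]
-35 1147 y -14.0 14.0 xmax [10.8 12.  12.5]
-25 706 y -13.9 14.0 xmax [11.3 12.1 12.6]
-15 559 y -14.0 13.8 xmax [11.3 12.1 12.5]
-5 424 y -13.9 13.9 xmax [11.2 12.1 12.4]
5 241 y -11.1 9.5 xmax [11.1 12.2 12.5]
15 212 y -11.5 10.0 xmax [11.2 12.2 12.6]
25 180 y -11.5 10.2 xmax [11.3 12.3 12.6]
35 167 y -11.4 10.4 xmax [11.1 12.3 12.5]
45 128 y -11.1 10.3 xmax [11.2 12.3 12.5]
55 113 y -11.2 10.3 xmax [11.2 12.3 12.5]
65 109 y -11.2 10.6 xmax [11.1 12.3 12.5]
75 85 y -10.8 10.5 xmax [11.2 12.3 12.6]
85 81 y -11.2 10.4 xmax [11.2 12.1 12.6]
95 27 y -9.8 9.7 xmax [11.2 12.2 12.5]
-87.75919413342947 245.32208501350675
```

The tube is vertical and centred at tool (+1.3,-0.5), with its bottom about 97 mm below the TCP. Moving over the collet.

Call:
{"name": "jog_arm", "arguments": {
  "rows": [
    [[20, 5, 0], [0, 0, 0]],
    [[60, 16, 0], [0, 0, 0]],
    [[105, 28, 0], [0, 0, 0]],
    [[152, 41, 0], [0, 0, 0]],
    [[200, 54, 0], [0, 0, 0]],
    [[248, 67, 0], [0, 0, 0]],
    [[296, 80, 0], [0, 0, 0]],
    [[344, 93, 0], [0, 0, 0]],
    [[388, 105, 0], [0, 0, 0]],
    [[420, 114, 0], [0, 0, 0]]
  ]
}}

```text
time: 7.0
tool_pos: [518.7, 192.4, 270.1]
tcp_rot: [-179.9, -0.0, 106.7]
ft_force: [1.2, -0.0, -1.0]
finger_gap: 20.1
grip_force: 78.4
```

Call:
{"name": "jog_arm", "arguments": {
  "rows": [
    [[15, 4, 0], [0, 0, 0]],
    [[22, 6, 0], [0, 0, 0]],
    [[22, 6, 0], [0, 0, 0]],
    [[22, 6, 0], [0, 0, 0]],
    [[22, 6, 0], [0, 0, 0]]
  ]
}}

```text
time: 7.5
tool_pos: [519.6, 211.0, 271.3]
tcp_rot: [-180.0, 0.0, 106.5]
ft_force: [0.1, -0.1, -0.5]
finger_gap: 20.1
grip_force: 78.4
```

```bash
python3 - <<'E'
from h import *
for i in range(3):
    s=r.sense(); print(s['tool_pos'],s['tcp_rot'],s['ft_force'],s['time'],s['finger_gap'])
    if i<2: r.snapshot('wrist')
s,im,d=snap('wrist','w4'); s2,im2,d2=snap('side','s4'); s3,im3,d3=snap('top','t4')
cv2.imwrite('pics/c4.png',np.hstack([im[100:400,180:460],cv2.resize(im2[60:210,170:320],None,fx=2,fy=2)]))
R=Ro.from_euler('xyz',s['tcp_rot'],degrees=True).as_matrix()
print(R.T@(np.array([518.5,213.6,0])-s['tool_pos']))
E
```

```text
[519.57575239 210.99126637 271.2556122 ] [-1.79991113e+02  2.28296627e-02  1.06513427e+02] [ 0.12726511 -0.07088447 -0.54290077] 7.5 20.10735041586992
[519.60485741 211.12734631 271.37917852] [1.79994770e+02 1.54603330e-02 1.06515642e+02] [-0.34382412 -0.2007689  -0.67001461] 7.55 20.25826659866132
[519.57743081 211.26643368 271.40180535] [1.79989859e+02 9.73543830e-03 1.06518778e+02] [-0.21737093 -0.4320306  -1.50537969] 7.6 19.995652889184687
[  2.58971287  -0.41749604 271.40129959]
```

View pics/c4.png

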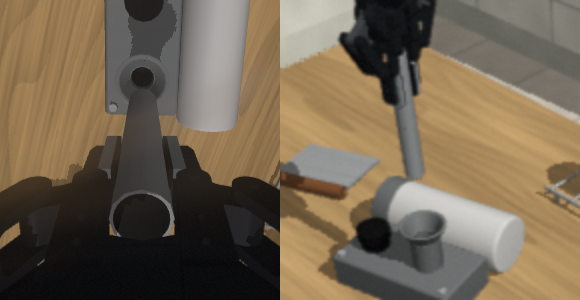

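The collet sits 1.2 mm further along tool x, so I'll correct that and descend into the funnel.

Call:
{"name": "jog_arm", "arguments": {
  "rows": [
    [[1.2, 0, 8], [0, 0, 0]],
    [[1.2, 0, 22], [0, 0, 0]],
    [[1.2, 0, 38], [0, 0, 0]],
    [[1.2, 0, 52], [0, 0, 0]],
    [[1.2, 0, 64], [0, 0, 0]],
    [[1.2, 0, 72], [0, 0, 0]],
    [[1.2, 0, 78], [0, 0, 0]],
    [[1.2, 0, 82], [0, 0, 0]],
    [[1.2, 0, 85], [0, 0, 0]],
    [[1.2, 0, 85], [0, 0, 0]]
  ]
}}

```text
time: 8.75
tool_pos: [518.9, 213.6, 186.2]
tcp_rot: [180.0, -0.0, 106.6]
ft_force: [-0.2, -0.7, -0.4]
finger_gap: 20.2
grip_force: 78.4
```

Call:
{"name": "jog_arm", "arguments": {
  "rows": [
    [[0, 0, 2], [0, 0, 0]],
    [[0, 0, 4], [0, 0, 0]],
    [[0, 0, 6], [0, 0, 0]],
    [[0, 0, 8], [0, 0, 0]],
    [[0, 0, 10], [0, 0, 0]],
    [[0, 0, 10], [0, 0, 0]]
  ]
}}

```text
time: 9.35
tool_pos: [518.7, 213.5, 175.8]
tcp_rot: [-180.0, -0.0, 106.6]
ft_force: [-0.7, -0.9, -0.5]
finger_gap: 20.3
grip_force: 78.4
```

It's in the bore with almost no side load. Pushing slowly through the seal.

Call:
{"name": "jog_arm", "arguments": {
  "rows": [
    [[0, 0, 1], [0, 0, 0]],
    [[0, 0, 2], [0, 0, 0]],
    [[0, 0, 3], [0, 0, 0]],
    [[0, 0, 4], [0, 0, 0]],
    [[0, 0, 5], [0, 0, 0]],
    [[0, 0, 6], [0, 0, 0]],
    [[0, 0, 7], [0, 0, 0]],
    [[0, 0, 8], [0, 0, 0]],
    [[0, 0, 9], [0, 0, 0]],
    [[0, 0, 10], [0, 0, 0]]
  ]
}}

```text
time: 10.35
tool_pos: [519.3, 213.7, 167.9]
tcp_rot: [179.9, -0.0, 106.6]
ft_force: [-3.4, -0.7, 9.6]
finger_gap: 20.5
grip_force: 79.3
```

Call:
{"name": "jog_arm", "arguments": {
  "rows": [
    [[0, 0, 1], [0, 0, 0]],
    [[0, 0, 2], [0, 0, 0]],
    [[0, 0, 3], [0, 0, 0]],
    [[0, 0, 4], [0, 0, 0]],
    [[0, 0, 5], [0, 0, 0]],
    [[0, 0, 6], [0, 0, 0]],
    [[0, 0, 7], [0, 0, 0]],
    [[0, 0, 8], [0, 0, 0]],
    [[0, 0, 9], [0, 0, 0]],
    [[0, 0, 10], [0, 0, 0]]
  ]
}}

```text
time: 11.35
tool_pos: [519.4, 213.7, 157.9]
tcp_rot: [179.9, 0.0, 106.6]
ft_force: [-3.8, -1.3, 9.2]
finger_gap: 20.5
grip_force: 79.3
```

The seal is sliding at about 10 N. About 5–6 mm remain to the stop, so I'll take smaller steps.

Call:
{"name": "jog_arm", "arguments": {
  "rows": [
    [[0, 0, 0.7], [0, 0, 0]],
    [[0, 0, 1.4], [0, 0, 0]],
    [[0, 0, 2.1], [0, 0, 0]],
    [[0, 0, 2.8], [0, 0, 0]],
    [[0, 0, 3.5], [0, 0, 0]],
    [[0, 0, 4.0], [0, 0, 0]]
  ]
}}

```text
time: 11.95
tool_pos: [519.3, 213.7, 153.8]
tcp_rot: [179.9, 0.0, 106.6]
ft_force: [-3.0, -1.6, 9.0]
finger_gap: 20.2
grip_force: 79.3
```

Call:
{"name": "jog_arm", "arguments": {
  "rows": [
    [[0, 0, 0.5], [0, 0, 0]],
    [[0, 0, 1], [0, 0, 0]],
    [[0, 0, 1.5], [0, 0, 0]]
  ]
}}

```text
time: 12.25
tool_pos: [519.4, 213.7, 152.4]
tcp_rot: [179.9, 0.0, 106.6]
ft_force: [-3.3, -1.7, 9.6]
finger_gap: 19.7
grip_force: 79.3
```

Call:
{"name": "jog_arm", "arguments": {
  "rows": [
    [[0, 0, 0.5], [0, 0, 0]],
    [[0, 0, 1], [0, 0, 0]]
  ]
}}

```text
time: 12.45
tool_pos: [519.5, 213.8, 151.6]
tcp_rot: [179.9, 0.0, 106.6]
ft_force: [-3.8, -1.4, 13.2]
finger_gap: 20.4
grip_force: 79.8
```

Call:
{"name": "jog_arm", "arguments": {
  "rows": [
    [[0, 0, 0.5], [0, 0, 0]],
    [[0, 0, 1], [0, 0, 0]],
    [[0, 0, 1], [0, 0, 0]]
  ]
}}

```text
time: 12.75
tool_pos: [519.7, 213.9, 151.6]
tcp_rot: [179.9, -0.0, 106.6]
ft_force: [-6.0, -2.2, 16.5]
finger_gap: 20.0
grip_force: 80.3
```

Call:
{"name": "jog_arm", "arguments": {
  "rows": [
    [[0, 0, 0.5], [0, 0, 0]],
    [[0, 0, 1], [0, 0, 0]],
    [[0, 0, 1], [0, 0, 0]]
  ]
}}

```text
time: 13.05
tool_pos: [519.9, 213.9, 151.5]
tcp_rot: [179.8, 0.0, 106.6]
ft_force: [-8.2, -3.0, 22.6]
finger_gap: 20.2
grip_force: 81.1
```

The TCP has stalled at 151.5 (152 expected) while the force rises to 22 N, so that's the hard stop. I'll ease the load slightly, still pressing, then open.

Call:
{"name": "jog_arm", "arguments": {
  "rows": [
    [[0, 0, -1], [0, 0, 0]],
    [[0, 0, -1.5], [0, 0, 0]]
  ]
}}

```text
time: 13.25
tool_pos: [519.5, 213.8, 151.6]
tcp_rot: [179.9, 0.0, 106.6]
ft_force: [-5.6, -1.3, 10.2]
finger_gap: 19.9
grip_force: 79.5
```

Call:
{"name": "jog_arm", "arguments": {
  "rows": [
    [[0, 0, 0], [0, 0, 0]],
    [[0, 0, 0], [0, 0, 0]],
    [[0, 0, 0], [0, 0, 0]],
    [[0, 0, 0], [0, 0, 0]],
    [[0, 0, 0], [0, 0, 0]],
    [[0, 0, 0], [0, 0, 0]],
    [[0, 0, 0], [0, 0, 0]],
    [[0, 0, 0], [0, 0, 0]]
  ],
  "grip": 85
}}

```text
time: 14.05
tool_pos: [518.9, 213.5, 149.3]
tcp_rot: [-180.0, 0.0, 106.6]
ft_force: [-0.5, 0.8, -1.0]
finger_gap: 84.8
grip_force: 0.0
```

Call:
{"name": "jog_arm", "arguments": {
  "rows": [
    [[0, 0, -8], [0, 0, 0]],
    [[0, 0, -22], [0, 0, 0]],
    [[0, 0, -40], [0, 0, 0]],
    [[0, 0, -60], [0, 0, 0]],
    [[0, 0, -80], [0, 0, 0]],
    [[0, 0, -100], [0, 0, 0]],
    [[0, 0, -112], [0, 0, 0]],
    [[0, 0, -115], [0, 0, 0]],
    [[0, 0, -115], [0, 0, 0]]
  ]
}}

```text
time: 14.95
tool_pos: [519.2, 213.6, 264.9]
tcp_rot: [179.9, -0.0, 106.6]
ft_force: [0.2, 0.6, -0.0]
finger_gap: 85.0
grip_force: 0.0
```

```bash
python3 - <<'E'
from h import *
s,im,d=snap('wrist','w5'); s2,im2,d2=snap('side','s5'); print(s['tool_pos'],s['time'],s['ft_force'])
cv2.imwrite('pics/c5.png',np.hstack([im[100:400,180:460],im2[80:380,170:470]]))
q=rim('w5',(270,150,365,300),180,8);print(q)
E
```

```text
[519.16886994 213.64937291 264.86324564] 14.95 [ 0.18390589  0.56227195 -0.01596263]
(130, (518.7069091796875, 215.59671020507812), 10.867486000061035, np.float64(180.54007856652152), np.float64(408.44499272476816), array([508.11716, 212.34947], dtype=float32), array([529.0778 , 226.12999], dtype=float32))
```

View pics/c5.png

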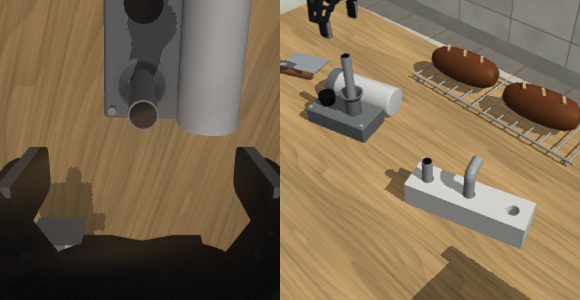

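The tube stands in the collet with the other two in place. One last check on its top height, which should be 205 mm.

```bash
python3 - <<'E'
from h import *
print(rim('w5',(303,195,343,235),207,8))
print(rim('w5',(303,195,343,235),205,4))
E
```

```text
(802, (518.80908203125, 215.05735778808594), 11.107852935791016, np.float64(206.09833536887504), np.float64(408.44499272476816), array([508.25388, 204.39247], dtype=float32), array([529.49   , 226.07532], dtype=float32))
(782, (518.6771850585938, 215.06556701660156), 11.079319953918457, np.float64(206.1169280321196), np.float64(408.44499272476816), array([508.25388, 204.39247], dtype=float32), array([529.49   , 226.07532], dtype=float32))
```

The top reads 206.1; the same camera read 161.2 for the known 160, so it is home.

```bash
python3 -c "
from bench import r
print(r.hand_in())"
```

```text
the job is handed in; nothing more can be done
None
```

The long tube stands upright in the filter head's collet, pushed past the seal to its hard stop and released, the short and bent tubes are still in the block, and the job was handed in at about 15 s of the 48 s allowed.

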